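# Stow the dibber and tuck down the holder's flap

## Task

Push the dibber point-first along its trough until it is fully home against the end stop. Then, with it stowed, fold the standing flap down over it and push the flap outward by its ridge so that its edge is tucked fully beneath the steel lip and stays down by itself. Do it all by pushing with the fingers: do not lift the dibber, and leave the other things on the bench where they are.

Things in the scene. Friction and masses are not known exactly. Their poses are not given: they have to be found in the camera images.
- holder: plywood dibber holder fixed to the bench, 132 mm (x) by 183 mm (y). Origin at bench level under the middle of its trough. +x runs from the flap's hinge (side nearer the robot) to the steel lip, +y along the trough to the end stop, z up. Trough: 21 mm wide, along y at x = 0, floor 6 mm and side walls 24 mm above the bench, open above and at its -y end (y = -90 mm)
- dibber: aluminium dibber: loose round rod, 18 mm in diameter, 205 mm long, with a flat butt and tapered point, 0.08 to 0.17 kg. Lies in the trough, point towards the stop, butt out of the open end. Origin at mid-length on its axis, 15 mm above the bench; +y to the point; it may roll. Home: point on the stop, origin at -17.5 mm on the holder's y; it starts 25 to 60 mm short of that
- dibber_butt (a point): centre of the dibber's flat butt end, where it is pushed; at -120 mm on the holder's y when the dibber is home
- dibber_stop (a point): centre of the end stop's face in the trough, 15 mm above the bench; the dibber's point comes to rest here
- hinge_mid (a point): middle of the flap's hinge line, fixed, 33 mm above the bench, 45 mm on the -x side of the trough's axis; the hinge line runs along the holder's y; axes as the holder's
- flap_hinge (a joint): angle (rad) of the grey plastic flap: 0 = folded flat over the trough, 1.57 = standing upright, limit 1.9 (leaning to the robot). Starts open at 1.2 to 1.75. A spring towards 1.5 (0.08 N m/rad, friction 0.02 N m) lifts it again unless it is held down or its edge is caught beneath the lip; holding it flat takes about 1.5 N at 60 mm from the hinge
- flap_slide (a joint): how far (m) the flap is slid outward, away from its hinge, on its slotted hinge: 0 at the start, limit 0.022; about 2 N of friction, stays where left. With the flap held flat, sliding it outward runs its edge beneath the lip; if slid out before it is folded, it lands on top of the lip instead
- flap_edge (a point): middle of the flap's free edge, mid-thickness. The flap is 100 mm wide (along the hinge), 5 mm thick, and its free edge lies 90 mm from the hinge line before sliding; the hinge line is at mid-thickness
- flap_ridge (a point): foot, on the hinge side and at mid-width, of the push ridge on the flap's outer face (on top when folded; faces the robot when standing). Ridge: 90 mm long, parallel to the hinge, 4 mm thick, 9 mm high; this foot is 56 mm from the hinge line before sliding. Flat, the outer face is 35.5 mm above the bench; pushing the ridge away from the hinge slides the flap
- lip_mid (a point): middle of the front edge of the fixed steel retaining lip, 43 mm above the bench, 93.5 mm from the hinge line, 104 mm wide. Its underside is 39 mm above the bench, flared up at the front edge. The flat flap's edge clears it by 3.5 mm when not slid and reaches 18.5 mm beneath it when fully slid; the flap may then rise 3.5 mm against it
- pot: small open terracotta pot, rim 76 mm across, 70 mm tall, upright beside the lip side of the holder; origin under its centre; a bystander
- saucer: shallow round black plastic saucer, 110 mm across, 18 mm high, origin under its centre; a bystander
- vase: clear glass vase, at most 72 mm across, 140 mm tall, origin under its centre; a fragile bystander
- tray: green plastic seedling tray, 280 x 140 x 50 mm, with cells, origin under its centre; a bystander
- feed_bottle: white closed bottle, 64 mm across, 160 mm tall, origin under its centre; a bystander
- tall_pot: larger terracotta pot, rim 90 mm across, 90 mm tall, origin under its centre; a bystander
- brush: small hand brush lying on the bench; a bystander
Not all that is in view belongs to the job. There is more than one size of the holder; the one meant has the size given above.

How it is judged (in metres and radians):
On the way, in this order (a step that is already met when the one before it is completed fails the run):
1. the dibber is home against the stop while the flap still stands open (y of dibber in the frame of holder above -0.0245 m and z of dibber in the frame of holder below 0.02 m and angle between the y axis of dibber and the y axis of holder, either way round below 0.06 rad and value of joint flap_hinge above 0.7 rad), for 0.1 s.
2. the flap is folded down with its edge beneath the lip (value of joint flap_hinge below 0.06 rad and value of joint flap_slide above 0.016 m), for 0.2 s.
At the end, for the whole second after the job is handed in: The dibber lies in the trough within 7 mm of its home position, in line with it to 0.06 rad and not raised more than 5 mm; the flap is folded to within 0.06 rad of flat and slid out more than 16 of its 22 mm beneath the lip, held by the lip alone, everything at rest (all of step 2 and y of dibber in the frame of holder above -0.0245 m and z of dibber in the frame of holder below 0.02 m and angle between the y axis of dibber and the y axis of holder, either way round below 0.06 rad and velocity of joint flap_hinge below 0.05 rad/s and linear speed of dibber below 0.01 m/s); the robot touches nothing.
It fails at once if the dibber is lifted more than 15 mm or turned out of its trough (z of dibber in the frame of holder above 0.03 m or angle between the y axis of dibber and the y axis of holder, either way round above 0.35 rad).
It fails at once if another thing on the bench is shifted or lifted by more than 25 mm (distance of any of pot, saucer, vase, tray, feed_bottle, tall_pot, brush from where it was at the start of the episode above 0.025 m).
It fails at once if an upright thing is tipped (angle between any of pot, vase, feed_bottle, tall_pot, saucer, tray's own z axis and vertical above 0.3 rad).
It also fails if it takes over 58 s, if anything falls off the work surface, if the arm or the gripper's body presses on something with over 40 N, if the wrist force passes 120 N, or if a joint passes its speed limit or range.

## Robot

A 6-joint arm with a two-finger parallel gripper is mounted at the origin on the work surface. World frame = base frame: x ahead of the robot, y to its left, z up, the work surface at z = 0. Lengths are in m, angles in degrees, forces in N, time in s.
With the tool pointing down it reaches from about 0.3 to 0.75 m from the base axis. Payload 8.5 kg.
Tool frame: the origin (TCP) lies midway between the tips of the shut fingers; the grasp point (between the pads) lies behind it (grasp_offset is the z of the grasp point in the tool frame, in m); z points along the fingers, y is the direction in which the jaws open and shut (so a half turn about z gives the same grasp; the last joint's range is limited). The gripper opens to 85 mm and grips with 20 to 120 N. Pads are 22 mm wide; open, the fingers measure 114 mm over their backs; the gripper's body (76 mm by 85 mm) begins 54 mm behind the grasp point. The pads swing forward as they close: fully open they stand 13 mm farther back than shut.
Start: joints at [59.456, 21.807, 74.336, -0, 83.858, -12.336], TCP at [0.172, 0.522, 0.231] pointing down, gripper open.
Joint ranges: [-178.18, 178.18], [-50.72, 133.34], [12.68, 142.11], [-81.47, 261.47], [9.98, 163.14], [-165.26, 165.26]. Speed limits (degrees/s): [136.94, 136.94, 180, 180, 180, 180].

## Interface

Orientations are given as a 3x3 rotation matrix whose columns are the frame's x, y, z axes.
In Python, from rig import * gives the robot as it stands.
- The arm moves only by the shell command python3 -m pendant 'ROWS' [FORCE]. ROWS is JSON, one flat list of numbers, 7 for each row, row after row: the finger opening in mm, from 0 to 85.4, then the shift along the tool's x, y, z in units of 50 mm (1.0 is 50 mm), then the turn, a rotation vector about the tool's x, y, z in units of 8 degrees (1.0 is 8 degrees). In form: [hand, dx, dy, dz, wx, wy, wz, hand, dx, dy, dz, wx, wy, wz, ...]. A call has 1 to 12 rows; each row shifts and turns the commanded pose from where the row before left it, along the tool's axes as they then stand; what a row does not reach is not made up. A row lasts 1/10 s, in which the tool goes at most 50 mm and 8.59 degrees, less where a joint would pass 70% of its speed; a pose out of reach is approached as far as the arm can. A call is refused whole if a number of a shift passes 1 or a number of a turn 1, either way. A call with a gripper value outside its range is refused whole. The fingers move at their own pace and stop on an object; FORCE is the grip in N (left out, the last holds). Time passes only in rows, so rows that do not move let the fingers close. It gives the time, the measured TCP pose, the force and the opening at its end, in the units of the state.
- observe(): the state, without advancing time (a new reading comes with each control period).
- get_image(name): name is "side" or "top"; returns a dict with "frame" (384x512x3 uint8, red, green, blue), "depth" (384x512 float32, m along the optical axis (not along the pixel's ray), 0 where there is no reading), "K" (3x3 intrinsics, pixels), "rvec" (rotation vector, rad) and "tvec" (3), from world to camera coordinates, as OpenCV has them. Camera axes: x right, y down, z forward; pixel columns grow to the right and rows downward; lengths in m; the calibration is good to about 2 mm. A picture is of the moment at which its call begins.
- close_job(): hands the job in, once; it reports no verdict.
The state is a dict: "time_s": time; "q": joint angles; "qvel": joint speeds; "joint_efforts": joint torques, N m; "position": TCP position; "tool_rot": TCP orientation; "ft_force": force on the tool from outside, world axes, zero at the start; "wrist_torque": the same for the moment, N m; "grip_width": finger opening in m.
Only numpy, scipy, OpenCV 4.12 (cv2) and the standard library are available. Lean on these libraries where they do the work, as an engineer would, in place of code of your own. Each camera call takes 0.05 s, during which the arm holds its last target.

## Working session

There is one attempt and no reset: what is moved stays moved. The work goes in short steps, Python scripts to look and compute and a shell command to move; the robot and the scene stay as the last step left them, time stands still between calls to the robot, and variables do not carry over. Pictures are saved under pics/ and viewed, and the job is handed in when it is done.

```bash
ls; mkdir -p pics
python3 - <<'E'
from rig import *
import cv2,numpy as np
for n in("side","top"):
    d=get_image(n); cv2.imwrite(f"pics/{n}0.png",d["frame"][:,:,::-1]); np.savez(f"{n}0.npz",**d)
    R=cv2.Rodrigues(np.array(d["rvec"]))[0]; print(n,(-R.T@np.array(d["tvec"]).ravel()).round(3),np.array(d["K"]).round(1).tolist())
s=observe();print(s)
E
```

```text
pics
side [ 0.148 -1.17   1.027] [[458.3, 0.0, 260.2], [0.0, 458.3, 190.1], [0.0, 0.0, 1.0]]
top [ 0.336 -0.051  1.07 ] [[379.6, 0.0, 261.0], [0.0, 379.6, 195.5], [0.0, 0.0, 1.0]]
{'time_s': 0.1, 'q': array([ 5.94553035e+01,  2.18367434e+01,  7.43796257e+01,  2.16958061e-03,
        8.38593479e+01, -1.23351061e+01]), 'qvel': array([-0.03465353,  0.04355521, -0.24788173,  0.00522936,  0.03840803,
       -0.01116555]), 'joint_efforts': array([ 4.32122863e-03, -4.49222302e+01, -2.31657404e+01, -1.79221706e-04,
        3.72709968e-03, -1.89780138e-05]), 'position': array([0.17171859, 0.52222351, 0.23078177]), 'tool_rot': array([[-9.49918372e-01,  3.12497344e-01, -7.04029977e-04],
       [ 3.12497974e-01,  9.49917767e-01, -1.11899482e-03],
       [ 3.19087675e-04, -1.28296168e-03, -9.99999126e-01]]), 'ft_force': array([-0.22071074,  0.07408644,  0.22811141]), 'wrist_torque': array([ 0.015731  , -0.00417707, -0.05671472]), 'grip_width': 0.08534492477043183}
```

View pics/side0.png

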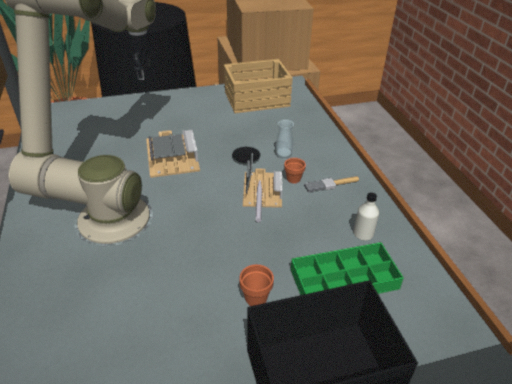

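View pics/top0.png

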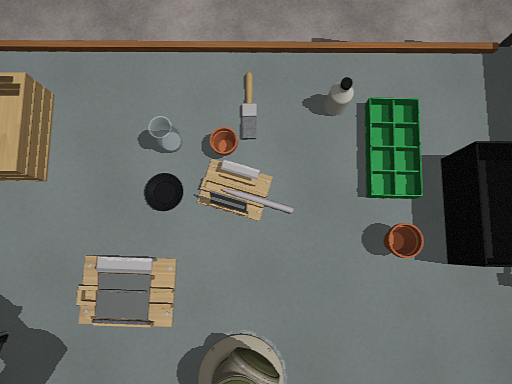

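```bash
cat > h.py <<'E'
import cv2,numpy as np
def cloud(d):
    R=cv2.Rodrigues(np.array(d["rvec"]))[0]; t=np.array(d["tvec"]).ravel(); K=np.array(d["K"]); z=np.array(d["depth"])
    v,u=np.mgrid[:z.shape[0],:z.shape[1]]
    p=np.stack([(u-K[0,2])/K[0,0]*z,(v-K[1,2])/K[1,1]*z,z],-1)
    return (p-t)@R
def proj(d,P):
    return cv2.projectPoints(np.array(P,float).reshape(-1,1,3),np.array(d["rvec"]),np.array(d["tvec"]),np.array(d["K"]),None)[0].reshape(-1,2)
def crop(d,u0,v0,u1,v1,s,f):
    cv2.imwrite(f,cv2.resize(d["frame"][v0:v1,u0:u1,::-1],None,fx=s,fy=s,interpolation=cv2.INTER_CUBIC))
E
python3 - <<'E'
from h import *
T=np.load("top0.npz");S=np.load("side0.npz")
crop(T,180,140,310,235,6,"pics/t1.png");crop(S,220,110,320,230,5,"pics/s1.png")
np.set_printoptions(linewidth=250)
c=cloud(T)
print("z mm, rows 155..222 step3, cols 192..300 step3")
print((c[155:224:3,192:300:3,2]*1000).round().astype(int))
print(c[200,150],c[190,235],c[340,20])
E
```

```text
z mm, rows 155..222 step3, cols 192..300 step3
[[  -2   -2    0   -2    1    0    1   -1   -1   -1   -1    3    1    1    3    0    2    1    4    1   -1    0    3    2   -1    2    2    2    2    3    1    3    2    0    1    1]
 [  -1    1    0    3   -1    3   -2   -1   -1    4   -1    3 1070    3    4    1    1    1    2   -1    2   -2    1    2    1    1    2    2    2    1   -1   -1    0    4    5    1]
 [   1    3    3   -1    3   -2    5    8    6    7    2   42   43    1   -3   -1    0    3    3    0    1   -2    1    0    0    2   -2    2    3    2    2    3    2    2   -1   -2]
 [   3    0    2    2    4    2    5    7    7    7   42   44   44   42   43   41    1    6    4    0    0    2    0    2    1    1    1    2   -1    0    1    2    1    1    0   -1]
 [   1   -1   -2    3   -2    1   10    8    6    5   47   43   44   39   44   43   43   40   46   44    2    0    1    4    3    0    2    1    0 1070    1   -4    2    5   -4    1]
 [  -2   -1   -1    3    5    7    7    6    7    6    5   45   48   45   43   43   44 1070   43   42   44   48   44    3   -2   -4   -1  
[... 2576 characters left out ...]
   0    4   18   19    0    2]
 [   0   -1    1    1    4   -3    4    4   -1   -3   -4    0    1    0    3    0    2    9   27    6    8    5    6    3    1    3   -2    1    3    1   -1   -1   -5    1    0    4]
 [   2   -2   -3    2    1   -1   -2    1   -1    5    1    1   -1    2    1    1    1    0   -1   -1    7   10    6   -1    0   -3    3    3    0   -1    4    0    2    2    5    0]
 [   1    2    0   -1    1    0    2    4    1    6    0   -1    1   -1    1    0    2    0   -2    2    2    0    2    1    4    1   -1    0    2    1    2    2    0    0    3    3]]
[0.4748747  0.2578035  0.01246082] [0.50428918 0.01969756 0.01045125] [ 9.49929292e-02  5.94921641e-01 -4.16790281e-04]
```

View pics/t1.png

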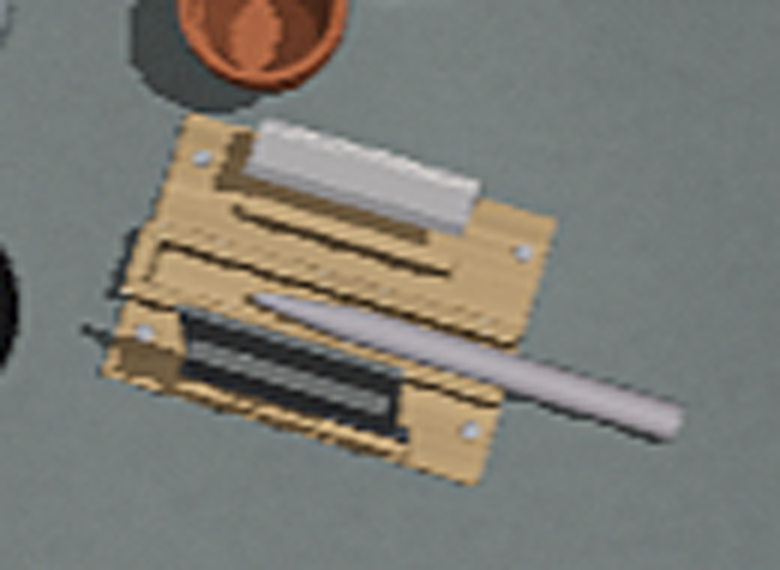

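View pics/s1.png

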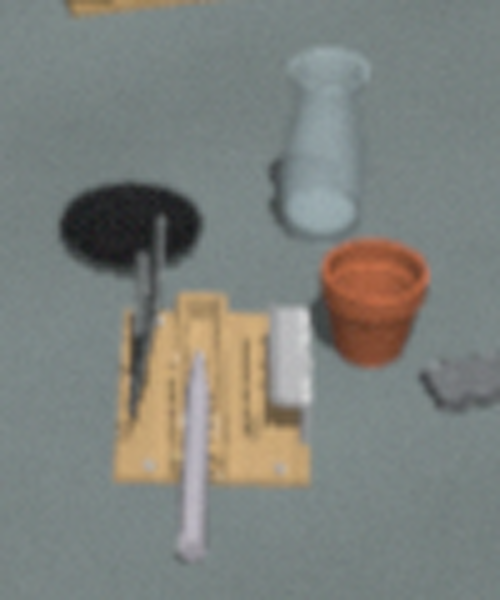

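```bash
cat >> h.py <<'E'
def ray(d,u,v,z):
    R=cv2.Rodrigues(np.array(d["rvec"]))[0]; t=np.array(d["tvec"]).ravel(); K=np.array(d["K"])
    C=-R.T@t; r=R.T@np.linalg.inv(K)@np.array([u,v,1.]); return C+r*(z-C[2])/r[2]
E
python3 - <<'E'
from h import *
np.set_printoptions(suppress=True,precision=4)
T=np.load("top0.npz");S=np.load("side0.npz")
P=[ray(T,180+a/6,140+b/6,.006) for a,b in((187,115),(555,217),(480,487),(103,373))]
print(np.array(P)); 
for i in range(4): print(np.linalg.norm(P[i]-P[(i+1)%4]))
for i,j in((0,1),(3,2)):
  e=P[i]-P[j]; print("yaw of +y",np.degrees(np.arctan2(-e[0],e[1])))
for i,j in((0,3),(1,2)):
  e=P[i]-P[j]; print("yaw of +x",np.degrees(np.arctan2(e[1],e[0])))
# lip front edge corners z=.043 (top image)
for a,b in((250,165),(462,235),(265,120),(480,185)): print("lip",ray(T,180+a/6,140+b/6,.043))
c=cloud(T)
# dibber points: colour/height mask
m=np.zeros(c.shape[:2],bool); m[180:216,215:300]=1
hsv=cv2.cvtColor(T["frame"],cv2.COLOR_RGB2HSV)
print(hsv[205,275],hsv[193,240],hsv[200,262])
E
```

```text
[[ 0.5944  0.0895  0.006 ]
 [ 0.5453 -0.0865  0.006 ]
 [ 0.4167 -0.0512  0.006 ]
 [ 0.4699  0.1264  0.006 ]]
0.18270785871369058
0.13332344308555377
0.18534896630460146
0.12984531649457942
yaw of +y -15.606996258515203
yaw of +y -16.686778651066764
yaw of +x -16.504842280422093
yaw of +x -15.360510850745573
lip [0.5619 0.0551 0.043 ]
lip [ 0.5294 -0.0426  0.043 ]
lip [0.5832 0.0485 0.043 ]
lip [ 0.5529 -0.0508  0.043 ]
[145   8 183] [140   9 178] [145   9 179]
```

Run:
```python
from h import *
np.set_printoptions(suppress=True,precision=4)
psi=np.radians(-16); X=np.array([np.cos(psi),np.sin(psi)]);Y=np.array([-np.sin(psi),np.cos(psi)])
for n,box in(("top",(215,180,300,216)),("side",(250,175,268,225))):
    T=np.load(n+"0.npz"); hsv=cv2.cvtColor(T["frame"],cv2.COLOR_RGB2HSV).astype(int)
    m=np.zeros(hsv.shape[:2],bool);u0,v0,u1,v1=box;m[v0:v1,u0:u1]=1
    m&=(hsv[...,1]<22)&(hsv[...,2]>125)&(hsv[...,0]>125)
    k,l,st,_=cv2.connectedComponentsWithStats(m.astype(np.uint8)); i=1+st[1:,4].argmax(); m=l==i
    v,u=np.nonzero(m); print(n,st[i])
    im=T["frame"][:,:,::-1].copy(); im[m]=(0,0,255)
    cv2.imwrite(f"pics/m_{n}.png",cv2.resize(im[140:235,180:310] if n=="top" else im[150:235,220:300],None,fx=6,fy=6,interpolation=0))
    P=np.array([ray(T,a,b,.017) for a,b in zip(u,v)])[:,:2]
    c=P.mean(0);w,V=np.linalg.eigh(np.cov((P-c).T));d=V[:,1]*np.sign(V[1,1])
    s=(P-c)@d; print("yaw",np.degrees(np.arctan2(-d[0],d[1])),"c",c,"butt",c+d*s.min(),"tip",c+d*s.max(),"len",np.ptp(s))
    o=(P-c)@V[:,0]
    print("width",np.ptp(o[s<0]))
```

```text
top [225 189  69  24 338]
yaw -16.93963400430806 c [ 0.4735 -0.0564] butt [ 0.4471 -0.143 ] tip [0.5049 0.0468] len 0.1984555134855409
width 0.015362058806273511
side [256 182   5  40 150]
yaw -16.26149745644097 c [ 0.4689 -0.0637] butt [ 0.4447 -0.1466] tip [0.5007 0.0454] len 0.20000641749640066
width 0.014123154158776838
```

View pics/m_top.png

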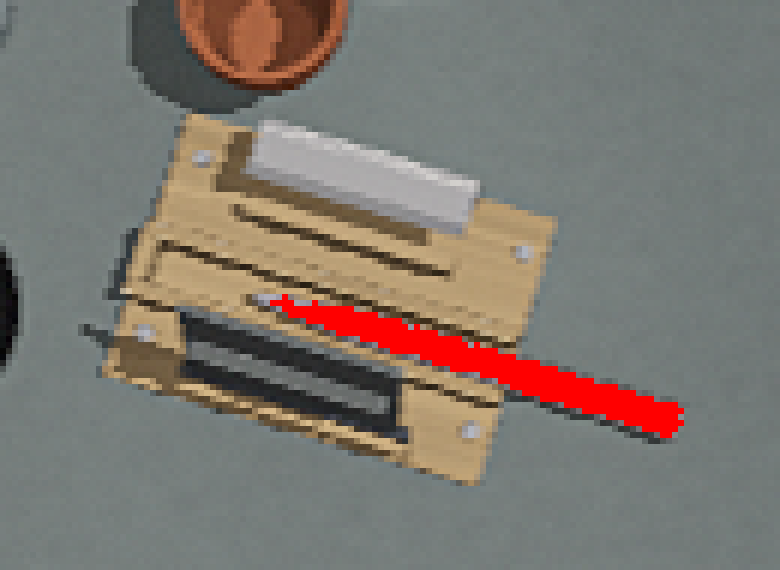

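View pics/m_side.png

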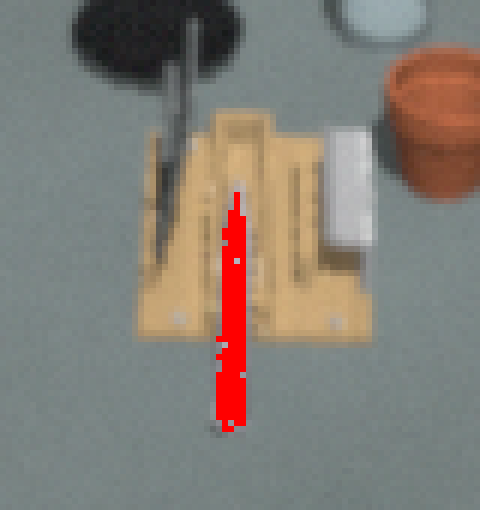

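```bash
python3 -c "
from rig import *
print(grasp_offset)"; python3 -m pendant '[0,-0.3,-0.4,0,0,0,-0.21, 0,-0.5,-0.66,0,0,0,0, 0,-0.5,-0.66,0,0,0,0, 0,-0.5,-0.66,0,0,0,0, 0,-0.5,-0.66,0,0,0,0, 0,-0.5,-0.66,0,0,0,0, 0,-0.5,-0.66,0,0,0,0, 0,-0.5,-0.66,0,0,0,0, 0,-0.5,-0.66,0,0,0,0, 0,-0.5,-0.66,0,0,0,0, 0,-0.5,-0.66,0,0,0,0, 0,-0.5,-0.66,0,0,0,0]'
```

```text
-0.0187
time_s: 1.3
position: [0.3403, 0.0709, 0.2313]
tool_rot: [[-0.959, 0.285, 0.0], [0.285, 0.959, 0.0], [0.0, 0.0, -1.0]]
ft_force: [0.6, 0.6, -0.9]
grip_width: 0.0
```

```bash
python3 -m pendant '[0,-0.5,-0.66,0,0,0,0, 0,-0.5,-0.66,0,0,0,0, 0,-0.5,-0.66,0,0,0,0, 0,-0.5,-0.66,0,0,0,0, 0,-0.5,-0.66,0,0,0,0, 0,-0.5,-0.66,0,0,0,0, 0,-0.27,-0.17,0,0,0,0, 0,0,0,0.5,0,0,0, 0,0,0,0.8,0,0,0, 0,0,0,0.8,0,0,0, 0,0,0,0.5,0,0,0, 0,0,0,0.2,0,0,0]'
python3 - <<'E'
from rig import *
from h import *
for n in("side","top"):
    d=get_image(n); np.savez(f"{n}1.npz",**d)
    o=np.array([.4958,.0202,0]);p=np.radians(-16.5);X=np.array([np.cos(p),np.sin(p),0]);Y=np.array([-np.sin(p),np.cos(p),0]);Z=np.array([0,0,1.])
    W=lambda x,y,z:o+X*x/1e3+Y*y/1e3+Z*z/1e3
    s=6; u0,v0,w,hh=(180,140,130,95) if n=="top" else (210,110,90,120)
    if n=="side": s=5
    im=cv2.resize(d["frame"][v0:v0+hh,u0:u0+w,::-1],None,fx=s,fy=s,interpolation=cv2.INTER_CUBIC)
    def L(a,b,c):
        q=proj(d,[W(*a),W(*b)]); q=((q-[u0,v0]+.5)*s).astype(int); cv2.line(im,tuple(map(int,q[0])),tuple(map(int,q[1])),c,1)
    L((48.5,-52,43),(48.5,52,43),(0,0,255)); L((-10.5,-90,24),(-10.5,85,24),(0,255,0));L((10.5,-90,24),(10.5,85,24),(0,255,0))
    L((-10.5,85,24),(10.5,85,24),(0,255,0));L((-60,-90,6),(70,-90,6),(255,0,0));L((-45,-50,33),(-45,50,33),(255,0,255))
    for a in (75,82,90): 
        t=np.radians(a);L((-45+90*np.cos(t),-50,33+90*np.sin(t)),(-45+90*np.cos(t),50,33+90*np.sin(t)),(0,255,255))
    L((-9,-172,15),(9,-172,15),(0,0,255))
    cv2.imwrite(f"pics/{n}1.png",im)
E
```

```text
time_s: 2.5
position: [0.4372, -0.1713, 0.0891]
tool_rot: [[-0.959, 0.285, -0.004], [0.285, 0.959, 0.003], [0.004, 0.002, -1.0]]
ft_force: [-0.2, -0.3, 0.6]
grip_width: 0.0002
```

View pics/top1.png

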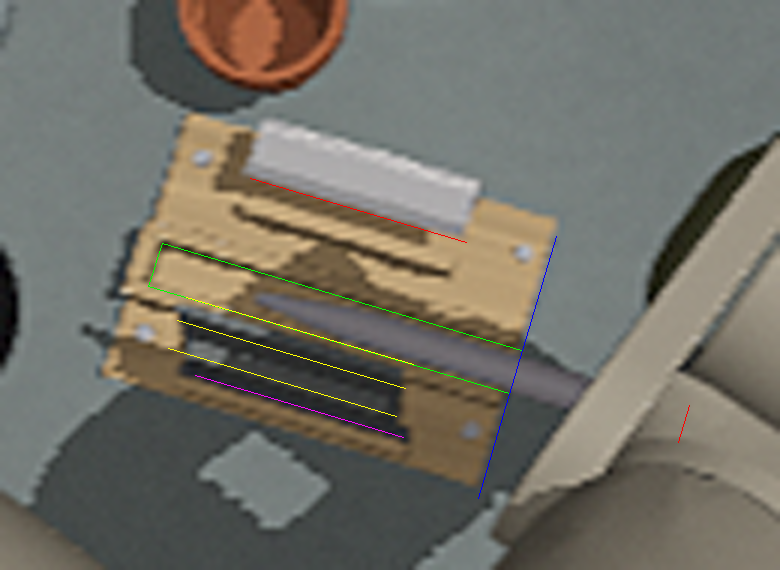

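View pics/side1.png

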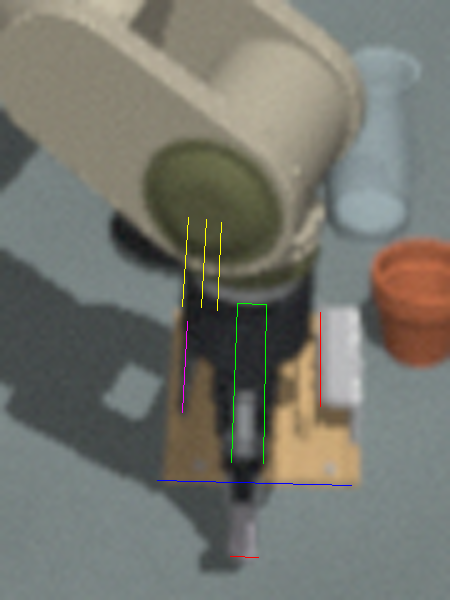

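```bash
python3 -m pendant '[0,0,0,0.5,0,0,0, 0,0,0,0.5,0,0,0, 0,0,0,0.4,0,0,0, 0,0,0,0.15,0,0,0, 0,0,0,0.05,0,0,0, 0,0,0,0,0,0,0]'
python3 - <<'E'
from rig import *
from h import *
d=get_image("side");crop(d,220,170,300,240,8,"pics/s2.png");print(observe()["position"],observe()["ft_force"])
E
```

```text
time_s: 3.2
position: [0.4388, -0.1723, 0.0122]
tool_rot: [[-0.959, 0.284, 0.001], [0.284, 0.959, -0.001], [-0.002, -0.001, -1.0]]
ft_force: [0.1, -0.0, 0.5]
grip_width: 0.0003
[ 0.43880556 -0.17235736  0.01235056] [ 0.28192943  0.10160596 -0.64362816]
```

View pics/s2.png

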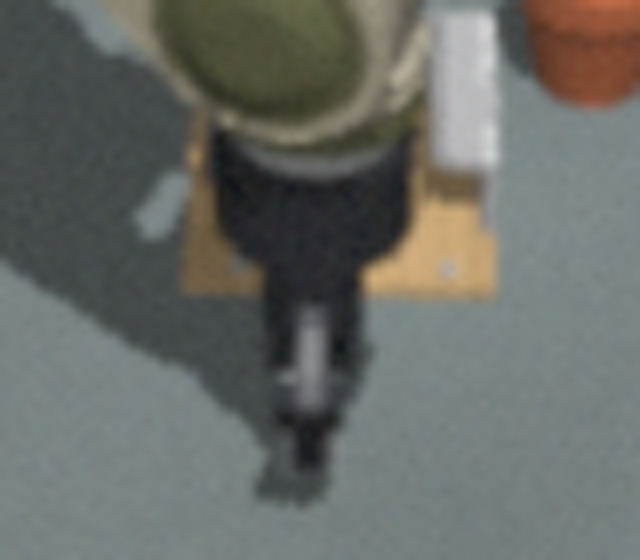

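```bash
python3 -m pendant '[0,0,0,0.07,0,0,0, 0,0,0.12,0,0,0,0, 0,0,0.12,0,0,0,0, 0,0,0.12,0,0,0,0, 0,0,0.12,0,0,0,0, 0,0,0.12,0,0,0,0, 0,0,0.12,0,0,0,0]'
```

```text
time_s: 3.95
position: [0.4486, -0.1369, 0.0079]
tool_rot: [[-0.959, 0.284, 0.0], [0.284, 0.959, -0.0], [-0.0, -0.0, -1.0]]
ft_force: [-0.7, -0.3, 0.5]
grip_width: -0.0004
```

```bash
python3 -m pendant '[0,0,0.1,0,0,0,0, 0,0,0.1,0,0,0,0, 0,0,0.1,0,0,0,0]'
```

```text
time_s: 4.25
position: [0.4529, -0.1227, 0.0079]
tool_rot: [[-0.959, 0.284, 0.0], [0.284, 0.959, -0.0], [-0.0, -0.0, -1.0]]
ft_force: [-1.2, -1.9, 0.9]
grip_width: 0.0001
```

Run:
```python
from rig import *
s=observe();import numpy as np
r=s["position"]-np.array([.4958,.0202,0]);print("x,y",r[:2]@[.9588,-.284],r[:2]@[.284,.9588],s["ft_force"][:2]@[.284,.9588],s["position"][2])
from h import *
d=get_image("top");crop(d,180,140,310,235,6,"pics/t3.png")
```

```text
x,y -0.0005392777420981928 -0.14923524937304763 -2.201938853165928 0.007862298704419228
```

View pics/t3.png

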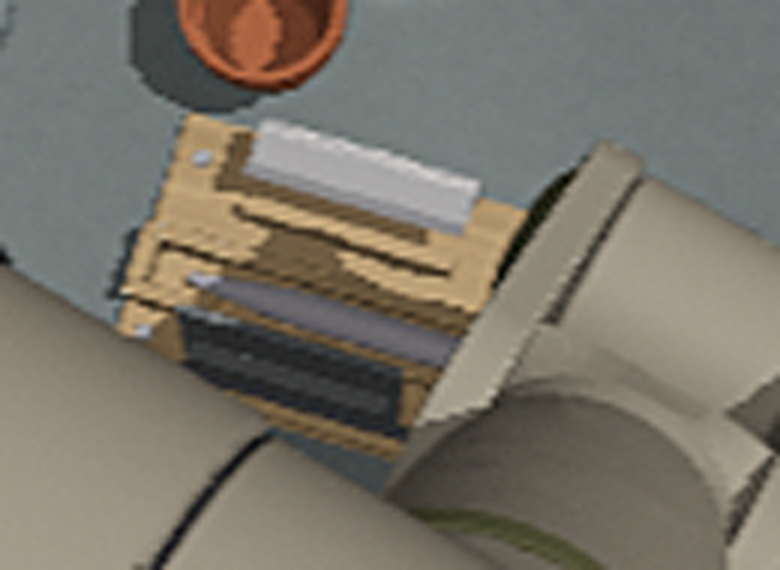

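```bash
python3 -m pendant '[0,0,0.08,0,0,0,0, 0,0,0.08,0,0,0,0, 0,0,0.06,0,0,0,0]'
```

```text
time_s: 4.6
position: [0.4559, -0.1122, 0.0078]
tool_rot: [[-0.959, 0.284, -0.0], [0.284, 0.959, 0.0], [0.0, 0.0, -1.0]]
ft_force: [0.6, -0.7, -1.2]
grip_width: -0.0002
```

```bash
python3 -m pendant '[0,0,0.04,0,0,0,0, 0,0,0.04,0,0,0,0]'
```

```text
time_s: 4.8
position: [0.4571, -0.1085, 0.0078]
tool_rot: [[-0.959, 0.284, 0.0], [0.284, 0.959, -0.0], [-0.0, -0.0, -1.0]]
ft_force: [-0.1, -0.5, 0.5]
grip_width: 0.0001
```

```bash
python3 -m pendant '[0,0,0.04,0,0,0,0, 0,0,0,0,0,0,0]'
```

```text
time_s: 5.0
position: [0.4576, -0.1065, 0.0078]
tool_rot: [[-0.959, 0.284, -0.0], [0.284, 0.959, 0.0], [0.0, 0.0, -1.0]]
ft_force: [-0.2, 0.2, 0.3]
grip_width: 0.0002
```

```bash
python3 -m pendant '[0,0,0.04,0,0,0,0, 0,0,0,0,0,0,0]'
```

```text
time_s: 5.2
position: [0.4581, -0.1047, 0.0078]
tool_rot: [[-0.959, 0.284, -0.0], [0.284, 0.959, 0.0], [0.0, 0.0, -1.0]]
ft_force: [0.1, -0.3, -0.3]
grip_width: -0.0002
```

```bash
python3 -m pendant '[0,0,0.04,0,0,0,0, 0,0,0,0,0,0,0]'
python3 - <<'E'
from rig import *
from h import *
d=get_image("top");crop(d,180,140,310,235,6,"pics/t4.png")
d=get_image("side");crop(d,220,130,300,230,6,"pics/s4.png")
E
```

```text
time_s: 5.4
position: [0.459, -0.1041, 0.008]
tool_rot: [[-0.959, 0.284, 0.001], [0.284, 0.959, -0.002], [-0.001, -0.002, -1.0]]
ft_force: [-2.3, -8.6, 0.0]
grip_width: 0.0002
```

View pics/t4.png

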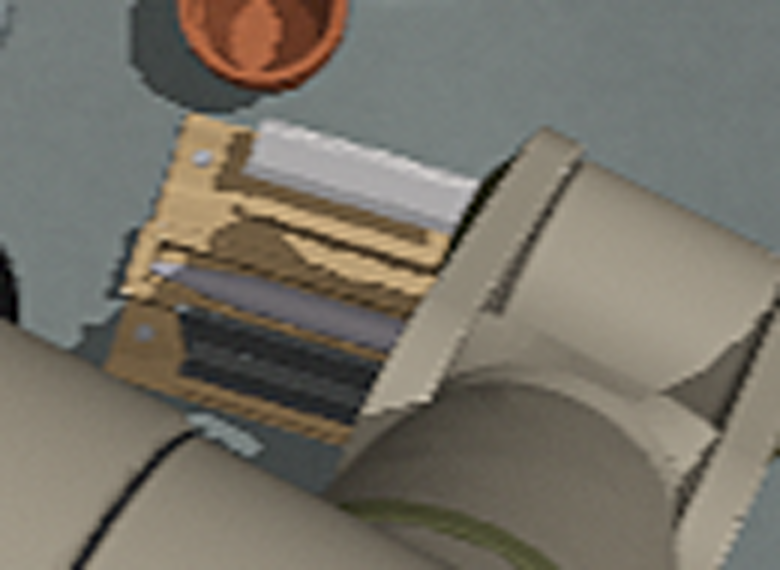

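View pics/s4.png

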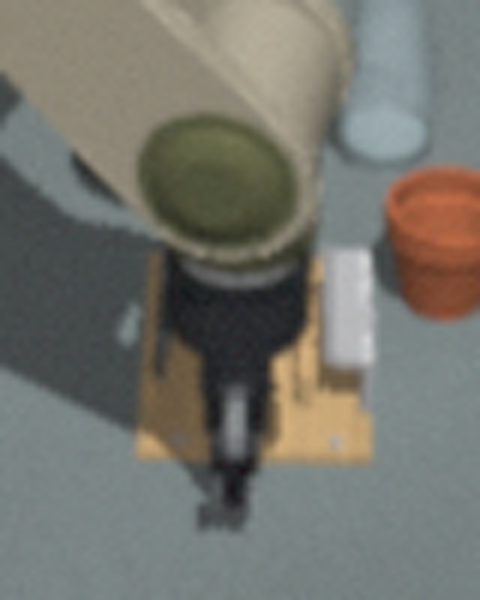

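```bash
python3 -m pendant '[0,0,-0.3,0,0,0,0, 0,0,-0.3,0,0,0,0, 0,0,-0.1,-0.6,0,0,0, 0,0,0,-1,0,0,0, 0,0,0,-1,0,0,0, 0,0.4,0,-0.9,0,0,0, 0,0.9,0,-0.3,0,0,0, 0,0.9,0,0,0,0,0, 0,0,0,0,0,0,0]'
python3 - <<'E'
from rig import *
from h import *
d=get_image("top");np.savez("top5.npz",**d);crop(d,180,140,310,235,6,"pics/t5.png")
d=get_image("side");np.savez("side5.npz",**d);crop(d,220,110,320,230,5,"pics/s5.png")
E
```

```text
time_s: 6.4
position: [0.3392, -0.1028, 0.1979]
tool_rot: [[-0.959, 0.285, -0.002], [0.285, 0.959, 0.001], [0.002, 0.0, -1.0]]
ft_force: [0.3, -0.3, 0.1]
grip_width: 0.0001
```

View pics/t5.png

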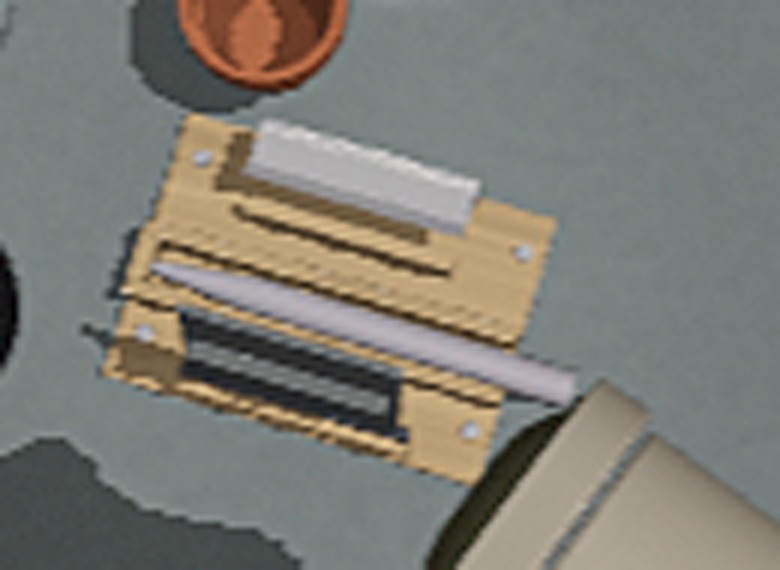

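View pics/s5.png

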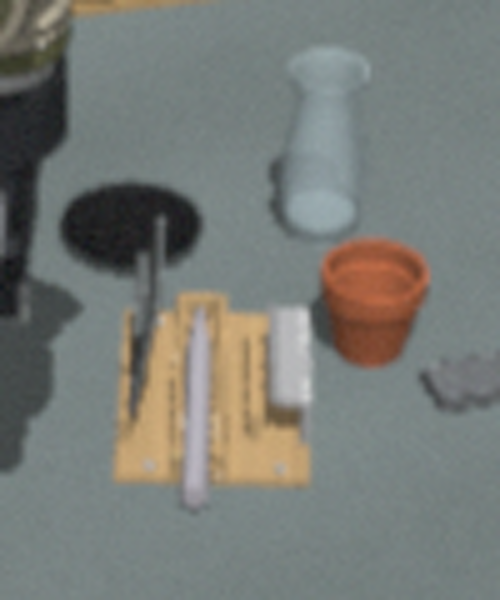

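```bash
cat >> h.py <<'E'
def H(P,o=np.array([.4958,.0202,0]),deg=-16.5):
    p=np.radians(deg);r=(P-o)*1000
    return np.stack([r[...,0]*np.cos(p)+r[...,1]*np.sin(p),-r[...,0]*np.sin(p)+r[...,1]*np.cos(p),r[...,2]],-1)
E
python3 - <<'E'
from h import *
np.set_printoptions(suppress=True,precision=1,linewidth=160)
for n in("top","side"):
    c=H(cloud(np.load(n+"5.npz"))).reshape(-1,3)
    m=(abs(c[:,1])<45)&(c[:,0]>-75)&(c[:,0]<20)&(c[:,2]>33)&(c[:,2]<130);q=c[m]
    print(n,len(q))
    for a in range(35,130,10):
        k=(q[:,2]>=a)&(q[:,2]<a+10); print(a,k.sum(),np.percentile(q[k,0],[5,25,50,75,95]) if k.sum() else "")
    l=(abs(c[:,1])<60)&(c[:,2]>39)&(c[:,2]<60)&(c[:,0]>35)&(c[:,0]<85); print("lip",np.percentile(c[l],[2,50,98],axis=0))
d=np.load("top5.npz");
for P in((575,372),(570,402)): print(H(ray(d,180+P[0]/6,140+P[1]/6,.015)))
print(H(ray(d,180+152/6,140+267/6,.015)))
print("tcp",H(np.array([0.3392,-0.1028,0.1979])))
E
```

```text
top 408
35 41 [-46.9 -46.1 -45.2 -44.7 -44. ]
45 33 [-44.5 -43.8 -43.2 -42.7 -42.3]
55 16 [-42.6 -42.2 -42.1 -41.7 -41.2]
65 3 [-40.3 -39.7 -39.  -38.8 -38.6]
75 2 [-37.4 -37.2 -37.  -36.8 -36.6]
85 101 [-44.  -41.3 -38.5 -36.5 -34.8]
95 63 [-44.  -41.9 -34.9 -33.8 -33. ]
105 47 [-33.4 -32.7 -32.1 -31.5 -30.7]
115 91 [-30.8 -29.7 -28.3 -26.6 -25.2]
125 3 [-28.5 -28.4 -28.4 -27.4 -26.5]
lip [[ 49.  -46.4  40.5]
 [ 63.    2.8  44.3]
 [ 76.5  53.5  49.2]]
side 112
35 7 [-47.  -46.6 -45.8 -45.4 -44.2]
45 4 [-43.3 -43.2 -43.  -41.8 -39. ]
55 4 [-42.4 -42.2 -42.  -41.  -38.9]
65 4 [-39.1 -39.  -37.  -35.1 -35. ]
75 2 [-38.5 -38.5 -38.5 -38.4 -38.4]
85 41 [-43.9 -41.3 -39.1 -36.9 -35.2]
95 14 [-43.3 -42.3 -34.6 -33.8 -33. ]
105 6 [-32.9 -32.7 -32.2 -31.3 -30.9]
115 28 [-30.4 -29.2 -27.5 -26.3 -25.4]
125 0 
lip [[ 49.6 -48.   39.7]
 [ 63.3  -1.7  43.4]
 [ 76.6  50.8  49.3]]
[   7.9 -118.2   15. ]
[  -6.2 -119.9   15. ]
[-1.3 86.2 15. ]
tcp [-115.2 -162.4  197.9]
```

```bash
python3 -m pendant '[0,0,0.6,0,0,-1,0, 0,0,0.65,0,0,-1,0, 0,0,0.65,0,0,-1,0, 0,0,0.65,0,0,-1,0, 0,0,0.65,0,0,-1,0, 0,0,0,0,0,0,0]'
python3 - <<'E'
from rig import *
from h import *
s=observe();print(H(s["position"]),s["q"].round(1),np.degrees(np.arcsin(s["tool_rot"][:,2]@[.9588,-.284,0])))
E
```

```text
time_s: 7.1
position: [0.3832, 0.0305, 0.1958]
tool_rot: [[-0.777, 0.294, 0.556], [0.231, 0.956, -0.184], [-0.585, -0.014, -0.811]]
ft_force: [0.2, -1.0, 0.2]
grip_width: 0.0002
[-110.88116908  -22.10421119  195.80594421] [ -9.8  -3.4 122.8 -11.5  25.6 -74.1] 35.8187020338459
```

```bash
python3 -m pendant '[0,0,0,0,0,0,0, 0,0,0,0,0,0,0]'
python3 - <<'E'
from rig import *
from h import *
s=observe();print(H(s["position"]),s["q"].round(1),s["qvel"].round(1),np.degrees(np.arcsin(s["tool_rot"][:,2]@[.9588,-.284,0])))
E
```

```text
time_s: 7.3
position: [0.3845, 0.0276, 0.1971]
tool_rot: [[-0.776, 0.299, 0.556], [0.234, 0.954, -0.186], [-0.586, -0.015, -0.81]]
ft_force: [0.9, 0.1, 1.0]
grip_width: 0.0002
[-108.78240259  -24.46401613  197.10033715] [-10.3  -3.5 122.5 -11.2  25.8 -74.6] [-0.8 -0.3  0.3 -0.6 -0.3  0.9] 35.858764772786124
```

```bash
python3 -m pendant '[0,0.22,0.12,0.56,0,0,0, 0,0.22,0.12,0.56,0,0,0, 0,0.22,0.12,0.56,0,0,0, 0,0.22,0.12,0.56,0,0,0, 0,0,0,0,0,0,0]'
python3 - <<'E'
from rig import *
from h import *
s=observe();print(H(s["position"]),s["q"].round(1),s["qvel"].round(1),np.degrees(np.arcsin(s["tool_rot"][:,2]@[.9588,-.284,0])))
d=get_image("side");crop(d,220,110,320,230,5,"pics/s6.png")
E
```

```text
time_s: 7.8
position: [0.4106, 0.0361, 0.1172]
tool_rot: [[-0.777, 0.313, 0.545], [0.236, 0.949, -0.208], [-0.583, -0.033, -0.812]]
ft_force: [0.0, -0.6, -0.4]
grip_width: 0.0003
[-86.25055138  -8.93607758 117.16502497] [ -6.   11.1 127.3 -52.1  10.9 -29.4] [ -0.2  -2.9   0.1  13.7   0.5 -15.7] 35.59075312455752
```

View pics/s6.png

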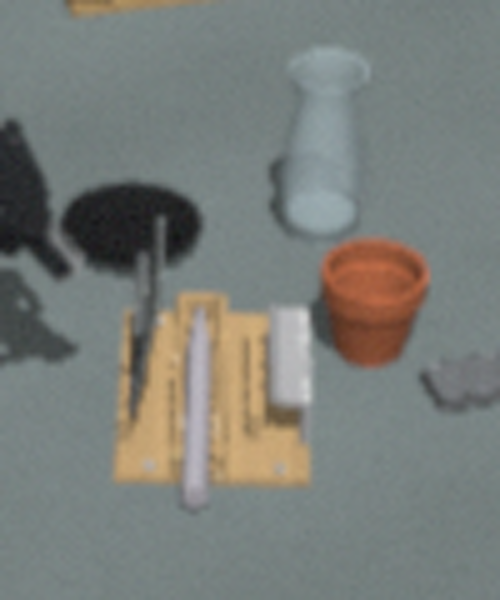

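```bash
cat > goal.py <<'E'
from rig import *
from h import *
import sys
def goal(x,y,z,a):
    s=observe();R=s["tool_rot"];p=np.radians(-16.5);a=np.radians(a)
    X=np.array([np.cos(p),np.sin(p),0]);Y=np.array([-np.sin(p),np.cos(p),0]);Z=np.array([0,0,1.])
    D=np.stack([-np.cos(a)*X-np.sin(a)*Z,Y,np.sin(a)*X-np.cos(a)*Z],1)
    w=cv2.Rodrigues(R.T@D)[0].ravel()
    P=np.array([.4958,.0202,0])+(X*x+Y*y+Z*z)/1000
    h=H(s["position"]); al=np.degrees(np.arcsin(R[:,2]@X))
    f=s["ft_force"]
    print("now",h.round(1),"tilt",al.round(1),"f_h",np.round([f@X,f@Y,f@Z],1),"q",s["q"].round(1),"t",s["time_s"])
    print("shift units",((R.T@(P-s["position"]))/.05).round(3),"turn units",(np.degrees(w)/8).round(3))
goal(*map(float,sys.argv[1:5]))
E
python3 goal.py -75 0 100 22
```

```text
now [-86.6  -8.9 117.7] tilt 35.6 f_h [-0.1  0.2  0.1] q [ -6.   11.  127.3 -51.7  10.9 -29.9] t 7.85
shift units [0.02  0.196 0.415] turn units [-0.307  1.709 -0.075]
```

```bash
python3 -m pendant '[0,0,0.05,0.1,-0.08,0.43,0, 0,0,0.05,0.1,-0.08,0.43,0, 0,0,0.05,0.1,-0.08,0.43,0, 0,0,0.05,0.1,-0.07,0.43,-0.07, 0,0,0,0,0,0,0, 0,0,0,0,0,0,0]' ; python3 goal.py -72 0 63 22
```

```text
time_s: 8.45
position: [0.4203, 0.0396, 0.104]
tool_rot: [[-0.873, 0.292, 0.391], [0.262, 0.956, -0.129], [-0.412, -0.011, -0.911]]
ft_force: [-0.5, 0.4, 0.6]
grip_width: -0.0
now [-77.9  -2.8 104. ] tilt 24.3 f_h [-0.6  0.3  0.6] q [ -8.1  12.9 120.2 -10.6  23.2 -72.4] t 8.45
shift units [0.231 0.066 0.795] turn units [-0.092  0.292 -0.024]
```

```bash
python3 -m pendant '[0,0.06,0.02,0.2,0,0.1,0, 0,0.06,0.02,0.2,0,0.1,0, 0,0.06,0.02,0.2,-0.05,0.1,0, 0,0.06,0,0.2,-0.04,0,0, 0,0,0,0,0,0,0, 0,0,0,0,0,0,0]' ; python3 goal.py -51 0 63 22;  python3 - <<'E'
from rig import *
from h import *
d=get_image("side");crop(d,220,110,320,230,5,"pics/s7.png")
E
```

```text
time_s: 9.05
position: [0.4252, 0.0411, 0.0615]
tool_rot: [[-0.89, 0.287, 0.355], [0.266, 0.958, -0.106], [-0.371, 0.0, -0.929]]
ft_force: [0.4, 0.5, 0.5]
grip_width: 0.0002
now [-73.6   0.   61.5] tilt 21.7 f_h [0.2 0.6 0.5] q [ -8.6  19.2 121.4  -9.6  18.  -73.3] t 9.05
shift units [-0.431  0.001  0.139] turn units [-0.006 -0.031 -0.019]
```

View pics/s7.png

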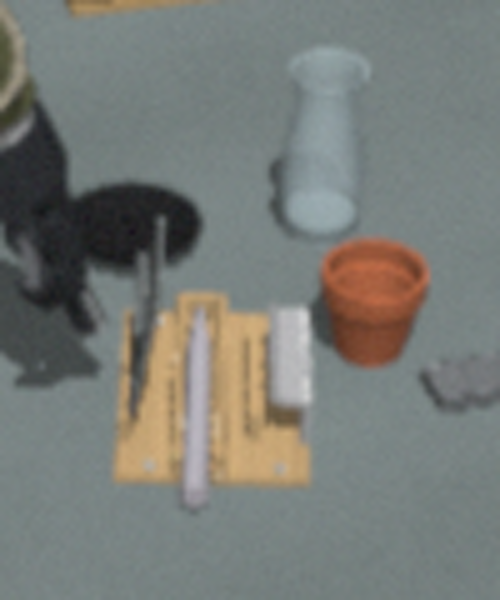

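```bash
python3 -m pendant '[0,-0.17,0,0.06,0,0,0, 0,-0.17,0,0.06,0,0,0, 0,-0.12,0,0.045,0,0,0, 0,-0.1,0,0.035,0,0,0, 0,-0.1,0,0.035,0,0,0, 0,0,0,0,0,0,0]' ; python3 goal.py -27.2 0 60.4 22;  python3 - <<'E'
from rig import *
from h import *
d=get_image("side");crop(d,220,110,320,230,5,"pics/s8.png")
c=H(cloud(d));m=(abs(c[...,1]-0)<70)&(c[...,0]>-60)&(c[...,0]<45)&(c[...,2]>28);
v,u=np.nonzero(m);print(u.min(),u.max(),v.min(),v.max())
E
```

```text
time_s: 9.7
position: [0.4597, 0.0309, 0.0635]
tool_rot: [[-0.889, 0.287, 0.357], [0.266, 0.958, -0.106], [-0.373, 0.001, -0.928]]
ft_force: [-0.3, -0.2, 0.1]
grip_width: -0.0001
now [-37.7  -0.   63.5] tilt 21.9 f_h [-0.2 -0.3  0.1] q [ -9.4  21.1 116.6  -7.6  20.7 -76.2] t 9.7
shift units [-0.171  0.002  0.135] turn units [-0.004 -0.016 -0.021]
242 271 137 194
```

View pics/s8.png

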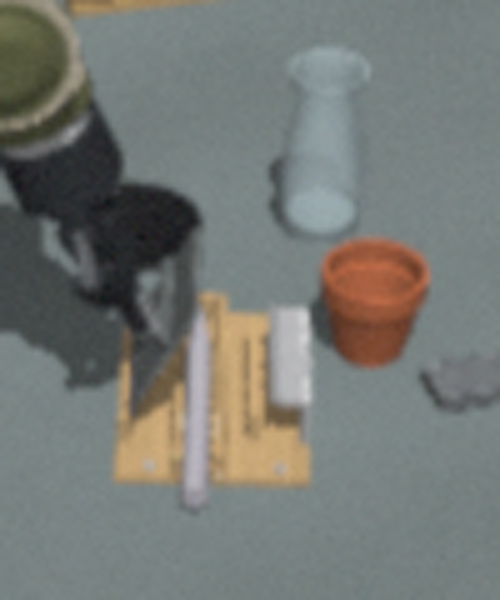

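```bash
python3 -m pendant '[0,-0.09,0,0.065,0,0,0, 0,-0.085,0,0.07,0,0,0, 0,-0.05,0,0.11,0,0,0, 0,-0.05,0,0.11,0,0,0, 0,-0.05,0,0.11,0,0,0, 0,0,0,0,0,0,0]' ; python3 goal.py -11 0 41.6 10;  python3 - <<'E'
from rig import *
from h import *
d=get_image("side");crop(d,220,110,320,230,5,"pics/s9.png")
E
```

```text
time_s: 10.35
position: [0.4822, 0.0241, 0.0473]
tool_rot: [[-0.889, 0.287, 0.356], [0.266, 0.958, -0.106], [-0.372, 0.001, -0.928]]
ft_force: [-0.5, -0.4, 1.2]
grip_width: 0.0001
now [-14.1  -0.1  47.3] tilt 21.8 f_h [-0.4 -0.5  1.2] q [ -9.9  24.6 114.4  -7.5  19.5 -76.6] t 10.35
shift units [-0.016  0.003  0.128] turn units [-0.002  1.478 -0.021]
```

View pics/s9.png

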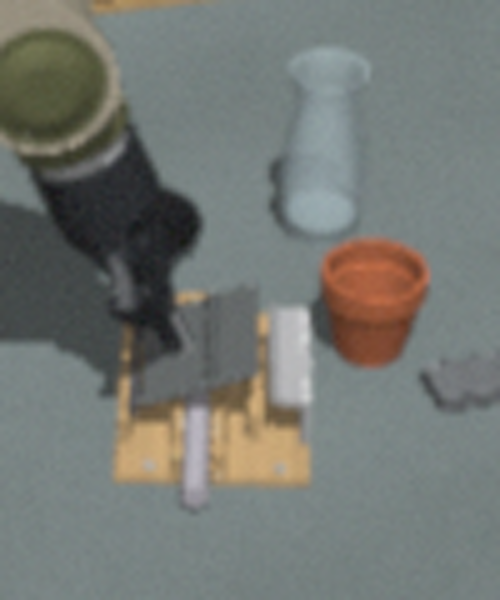

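```bash
python3 -m pendant '[0,-0.005,0,0.042,0,0.49,0, 0,-0.005,0,0.042,0,0.49,-0.02, 0,-0.005,0,0.042,0,0.49,0, 0,0,0,0,0,0,0]' ; python3 goal.py -9 0 36 2;  python3 - <<'E'
from rig import *
from h import *
np.set_printoptions(suppress=True,precision=1)
for n in("side","top"):
    d=get_image(n)
    if n=="side": crop(d,220,110,320,230,5,"pics/s10.png")
    c=H(cloud(d)).reshape(-1,3)
    m=(abs(c[:,1])<48)&(c[:,0]>-45)&(c[:,0]<48)&(c[:,2]>26)&(c[:,2]<75);q=c[m]
    for a in range(10,48,4):
        k=(q[:,0]>=a)&(q[:,0]<a+4);print(n,a,k.sum(),np.percentile(q[k,2],[5,50,95]) if k.any() else "")
E
```

```text
time_s: 10.8
position: [0.4859, 0.023, 0.0425]
tool_rot: [[-0.943, 0.285, 0.17], [0.28, 0.959, -0.05], [-0.177, 0.0, -0.984]]
ft_force: [1.4, -0.1, 2.5]
grip_width: -0.0
now [-10.3  -0.1  42.5] tilt 10.2 f_h [1.4 0.3 2.5] q [-10.7  26.6 106.2  -1.7  37.  -82.9] t 10.8
shift units [-0.003  0.003  0.133] turn units [-0.     1.025 -0.004]
side 10 20 [44.9 55.9 59.5]
side 14 18 [44.5 46.1 49.5]
side 18 23 [45.1 47.9 51.5]
side 22 31 [45.6 48.5 51.5]
side 26 18 [43.5 50.1 53.4]
side 30 17 [48.1 50.4 53.8]
side 34 20 [29.4 50.7 54.4]
side 38 21 [27.4 51.6 54.6]
side 42 18 [48.3 52.1 56.9]
side 46 0 
top 10 0 
top 14 0 
top 18 3 [49.2 50.5 51. ]
top 22 3 [48.5 50.9 53.2]
top 26 22 [47.7 51.5 54.1]
top 30 35 [48.7 50.9 54.2]
top 34 43 [48.6 52.  54.8]
top 38 54 [50.1 53.4 56. ]
top 42 24 [50.5 53.3 55.8]
top 46 0
```

View pics/s10.png

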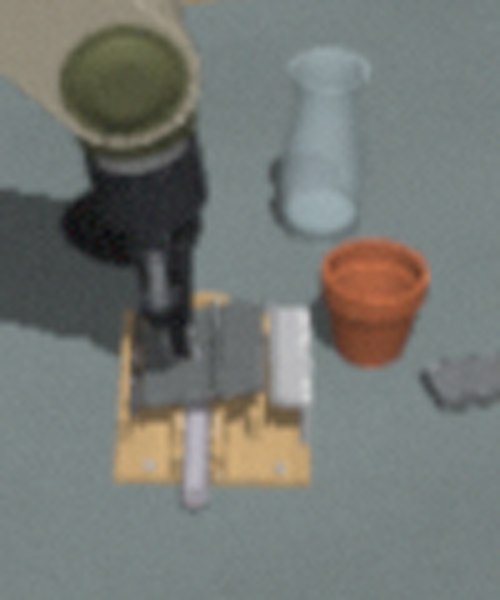

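```bash
python3 -m pendant '[0,0,0,0.045,0,0.35,0, 0,0,0,0.045,0,0.35,0, 0,0,0,0.043,0,0.33,0, 0,0,0,0.02,0,0,0, 0,0,0,0,0,0,0]' ; python3 goal.py -9 0 35 1;  python3 - <<'E'
from rig import *
from h import *
np.set_printoptions(suppress=True,precision=1)
for n in("side","top"):
    d=get_image(n)
    if n=="side": crop(d,220,110,320,230,5,"pics/s11.png")
    c=H(cloud(d)).reshape(-1,3)
    m=(abs(c[:,1])<48)&(c[:,0]>-45)&(c[:,0]<48)&(c[:,2]>26)&(c[:,2]<75);q=c[m]
    for a in range(10,48,4):
        k=(q[:,0]>=a)&(q[:,0]<a+4);print(n,a,k.sum(),np.percentile(q[k,2],[5,50,95]) if k.any() else "")
E
```

```text
time_s: 11.4
position: [0.4857, 0.0232, 0.0353]
tool_rot: [[-0.958, 0.284, 0.035], [0.284, 0.959, -0.011], [-0.036, -0.0, -0.999]]
ft_force: [0.4, -0.9, 10.6]
grip_width: -0.0001
now [-10.5  -0.   35.3] tilt 2.1 f_h [ 0.6 -0.8 10.6] q [-11.1  29.3 101.2  -0.3  47.5 -84.4] t 11.4
shift units [-0.031  0.     0.006] turn units [-0.002  0.134 -0.   ]
side 10 18 [33.1 35.3 37. ]
side 14 19 [35.1 43.4 47.5]
side 18 17 [30.5 34.7 38.9]
side 22 29 [31.5 34.6 37.4]
side 26 24 [29.8 34.2 38. ]
side 30 18 [31.  33.5 37.6]
side 34 19 [29.7 34.2 37.7]
side 38 17 [28.2 34.1 38.1]
side 42 18 [31.4 33.9 36.8]
side 46 18 [29.9 33.7 37.5]
top 10 0 
top 14 0 
top 18 0 
top 22 0 
top 26 0 
top 30 0 
top 34 0 
top 38 0 
top 42 0 
top 46 0
```

View pics/s11.png

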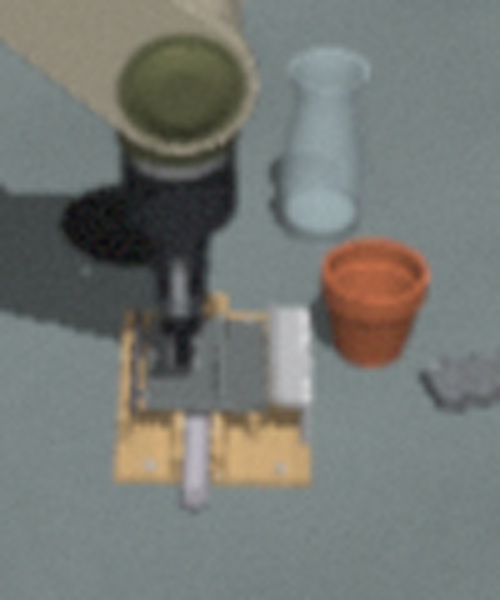

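```bash
python3 -m pendant '[0,-0.07,0,0.003,0,0,0, 0,-0.07,0,0.003,0,0,0, 0,-0.07,0,0.003,0,0,0, 0,-0.07,0,0.003,0,0,0]' ; python3 goal.py 20 0 35 2
python3 -m pendant '[0,-0.07,0,0.003,0,0,0, 0,-0.07,0,0.003,0,0,0]' ; python3 goal.py 22 0 35 2
```

```text
time_s: 11.9
position: [0.4985, 0.0194, 0.0351]
tool_rot: [[-0.958, 0.284, 0.033], [0.284, 0.959, -0.01], [-0.035, -0.0, -0.999]]
ft_force: [-1.4, 1.1, 10.5]
grip_width: 0.0001
now [ 2.8 -0.  35.1] tilt 2.0 f_h [-1.7  0.6 10.5] q [-11.3  30.2  99.1  -0.3  48.7 -84.6] t 11.9
shift units [-0.343  0.001  0.013] turn units [-0.003 -0.001  0.001]
time_s: 12.1
position: [0.5052, 0.0174, 0.035]
tool_rot: [[-0.958, 0.284, 0.033], [0.284, 0.959, -0.01], [-0.035, -0.0, -0.999]]
ft_force: [-1.2, -0.3, 9.8]
grip_width: -0.0001
now [ 9.8 -0.  35. ] tilt 2.0 f_h [-1.1 -0.6  9.8] q [-11.4  30.6  98.1  -0.3  49.3 -84.7] t 12.1
shift units [-0.243  0.     0.008] turn units [-0.003 -0.001  0.001]
```

```bash
python3 -m pendant '[0,-0.06,0,0.003,0,0,0, 0,-0.06,0,0.003,0,0,0]' ; python3 goal.py 22 0 35 2;  python3 - <<'E'
from rig import *
from h import *
d=get_image("side");crop(d,220,110,320,230,5,"pics/s12.png")
E
```

```text
time_s: 12.3
position: [0.5088, 0.0163, 0.0344]
tool_rot: [[-0.958, 0.284, 0.028], [0.284, 0.959, -0.009], [-0.029, -0.001, -1.0]]
ft_force: [-10.0, 2.2, 14.2]
grip_width: 0.0002
now [13.6 -0.  34.4] tilt 1.7 f_h [-10.2  -0.7  14.2] q [-11.4  31.   97.3  -0.3  50.  -84.8] t 12.3
shift units [-0.168  0.    -0.006] turn units [-0.005 -0.039  0.002]
```

View pics/s12.png

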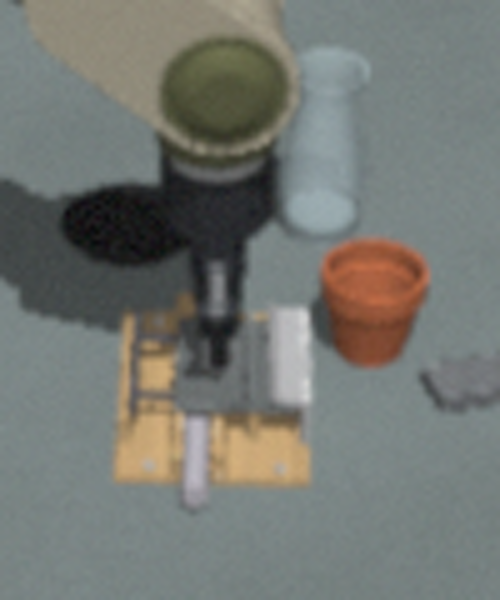

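Run:
```python
from rig import *
from h import *
np.set_printoptions(suppress=True,precision=1)
d=get_image("side");c=H(cloud(d)).reshape(-1,3)
m=(c[:,1]>-46)&(c[:,1]<-15)&(c[:,2]>26)&(c[:,2]<70)
for a in range(-30,72,3):
    k=m&(c[:,0]>=a)&(c[:,0]<a+3);print(a,k.sum(),np.percentile(c[k,2],[5,50,95]) if k.any() else "")
```

```text
-30 2 [27.3 28.8 30.2]
-27 1 [29.2 29.2 29.2]
-24 1 [30.2 30.2 30.2]
-21 2 [26.2 27.7 29.3]
-18 2 [33.1 34.9 36.8]
-15 5 [30.8 34.5 35.3]
-12 6 [33.9 35.5 36.3]
-9 6 [29.9 33.6 36.8]
-6 6 [31.6 34.2 37. ]
-3 7 [29.4 32.  35.5]
0 6 [32.2 32.9 36.5]
3 7 [30.6 33.6 37.3]
6 5 [34.9 50.  62.5]
9 3 [33.9 33.9 35.3]
12 9 [31.7 35.1 56.8]
15 7 [31.1 33.9 36.9]
18 6 [32.  33.4 37. ]
21 7 [29.9 33.8 36.3]
24 5 [29.8 32.2 34. ]
27 6 [32.1 34.9 35.9]
30 4 [32.6 33.9 35.5]
33 3 [31.5 31.7 44. ]
36 7 [32.1 39.9 44. ]
39 7 [31.3 32.9 36.6]
42 7 [29.  34.2 38.6]
45 7 [32.  34.1 37.2]
48 8 [34.3 47.1 52.1]
51 9 [31.6 43.4 48.5]
54 6 [37.4 42.7 46.3]
57 3 [41.9 43.8 44. ]
60 3 [32.5 39.3 41.2]
63 8 [33.8 42.4 44.4]
66 6 [41.6 43.1 45.1]
69 6 [40.5 42.1 45.3]
```

```bash
python3 -m pendant '[0,-0.03,0,0,0,0,0, 0,0,0,0,0,0,0]' ; python3 goal.py 22 0 35 2; python3 -m pendant '[0,0,0,-0.1,0,0,0, 0,0,0,-0.2,0,0,0, 0,0,0,-0.5,0,0,0, 0,0,0,-0.9,0,0,0, 0,0.5,0,-0.8,0,0,0, 0,0.8,0,-0.5,0,0,0, 0,0.9,0,0,0,0,0, 0,0.9,0,0,0,0,0, 0,0,0,0,0,0,0]'
python3 - <<'E'
from rig import *
from h import *
np.set_printoptions(suppress=True,precision=1)
d=get_image("top");crop(d,180,140,310,235,6,"pics/t13.png")
c=H(cloud(d)).reshape(-1,3)
m=(abs(c[:,1])<44)&(c[:,2]>26)&(c[:,2]<70)
for a in range(-30,72,3):
    k=m&(c[:,0]>=a)&(c[:,0]<a+3);print(a,k.sum(),np.percentile(c[k,2],[5,50,95]) if k.any() else "")
d=get_image("side");crop(d,220,110,320,230,5,"pics/s13.png")
E
```

```text
time_s: 12.6
position: [0.5106, 0.0158, 0.0345]
tool_rot: [[-0.958, 0.284, 0.029], [0.284, 0.959, -0.009], [-0.03, -0.001, -1.0]]
ft_force: [-7.8, 1.7, 12.2]
grip_width: 0.0003
now [15.4 -0.  34.5] tilt 1.7 f_h [-8.  -0.6 12.2] q [-11.4  31.1  97.1  -0.3  50.1 -84.8] t 12.6
shift units [-0.132  0.    -0.006] turn units [-0.005 -0.033  0.002]
time_s: 13.5
position: [0.3543, 0.062, 0.1791]
tool_rot: [[-0.959, 0.283, 0.029], [0.283, 0.959, -0.009], [-0.031, -0.001, -1.0]]
ft_force: [0.1, 0.4, 1.0]
grip_width: 0.0003
-30 7 [29.9 32.4 33.4]
-27 6 [28.3 32.4 33.8]
-24 7 [28.5 30.5 33. ]
-21 8 [29.1 31.3 32.8]
-18 24 [26.4 34.6 38.9]
-15 33 [34.6 36.5 39.3]
-12 36 [34.8 37.3 41.6]
-9 36 [34.9 37.8 41. ]
-6 35 [33.5 37.9 40.8]
-3 37 [34.7 38.6 41.5]
0 28 [36.6 38.9 40.9]
3 37 [34.6 38.  41.3]
6 34 [35.  37.6 40. ]
9 32 [34.8 37.6 40.5]
12 35 [34.9 37.9 40.5]
15 36 [34.5 38.3 40.8]
18 35 [35.2 38.3 40.3]
21 35 [34.8 37.8 41.3]
24 30 [34.6 38.6 41.4]
27 36 [36.2 39.1 41.1]
30 35 [36.7 39.6 42.1]
33 50 [36.  45.9 49.9]
36 20 [42.  47.8 49.9]
39 33 [36.  38.7 41.6]
42 31 [36.3 39.2 41.6]
45 36 [36.1 39.4 42.2]
48 52 [36.3 45.7 50.4]
51 30 [43.5 46.8 49.6]
54 28 [41.5 44.3 45.8]
57 38 [41.  43.8 46.8]
60 32 [41.  43.4 46.8]
63 36 [40.6 43.9 46.9]
66 32 [41.  43.2 46.1]
69 35 [41.5 44.6 47. ]
```

View pics/t13.png

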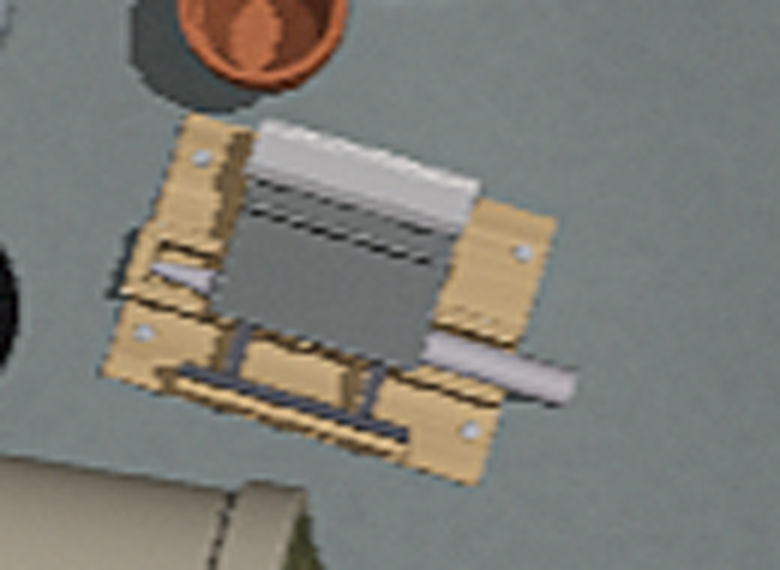

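View pics/s13.png

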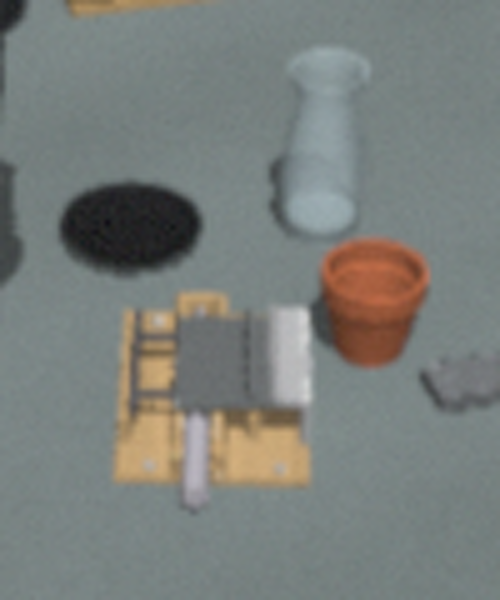

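```bash
python3 -m pendant '[0,0,0,0,0,0,0, 0,0,0,0,0,0,0, 0,0,0,0,0,0,0]'
python3 - <<'E'
from rig import *
from h import *
sl=[];pk=[]
for i in range(6):
    for n in("top","side"):
        c=H(cloud(get_image(n))).reshape(-1,3)
        m=(abs(c[:,1])<42)&(c[:,0]>-13)&(c[:,0]<30)&(abs(c[:,2]-37)<7)
        p=np.polyfit(c[m,0],c[m,2],1);sl.append((n,round(p[0],4),round(np.polyval(p,-45),1)))
        r=(abs(c[:,1])<42)&(c[:,0]>28)&(c[:,0]<44)&(c[:,2]>44);pk.append(c[r,0].mean())
print(sl,np.round(pk,1))
d=get_image("top")
for P in((575,372),(570,402)): print(H(ray(d,180+P[0]/6,140+P[1]/6,.015)))
crop(d,180,140,310,235,6,"pics/t14.png")
s=observe();print(s["time_s"],s["ft_force"])
E
```

```text
time_s: 13.9
position: [0.3599, 0.0603, 0.179]
tool_rot: [[-0.958, 0.284, 0.031], [0.284, 0.959, -0.009], [-0.032, -0.0, -0.999]]
ft_force: [-0.6, 0.0, 0.7]
grip_width: -0.0001
[('top', np.float64(0.0381), np.float64(36.2)), ('side', np.float64(0.0277), np.float64(35.4)), ('top', np.float64(0.0434), np.float64(35.8)), ('side', np.float64(0.0215), np.float64(35.4)), ('top', np.float64(0.0212), np.float64(37.0)), ('side', np.float64(0.0296), np.float64(35.3)), ('top', np.float64(0.0419), np.float64(36.0)), ('side', np.float64(0.0249), np.float64(35.3)), ('top', np.float64(0.0285), np.float64(36.3)), ('side', np.float64(0.0526), np.float64(33.6)), ('top', np.float64(0.0295), np.float64(36.4)), ('side', np.float64(0.0254), np.float64(35.2))] [35.3 35.9 35.6 35.9 35.3 35.9 35.3 35.9 35.6 35.9 35.6 36. ]
[   7.94789159 -118.19369358   15.        ]
[  -6.24335985 -119.91914798   15.        ]
14.55 [-0.1975919  -0.01998759 -0.50515663]
```

View pics/t14.png

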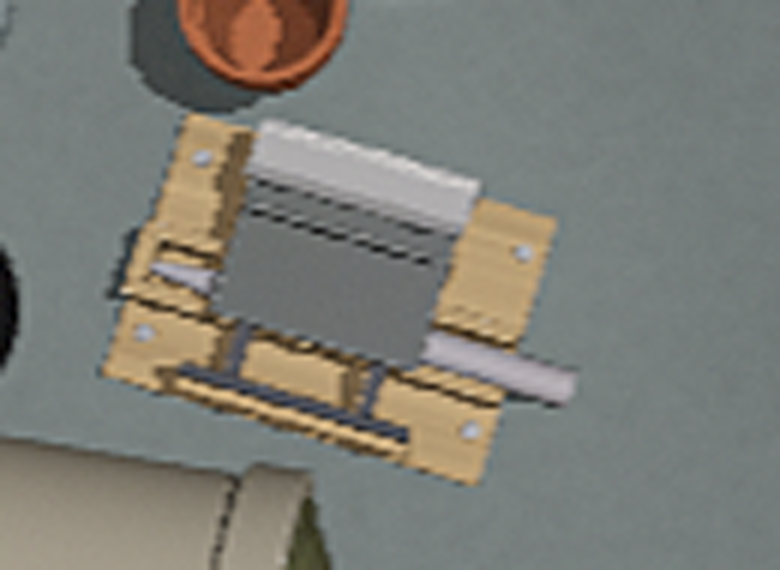

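```bash
python3 -c "
from rig import *
print(close_job())"
```

```text
the job is handed in; nothing more can be done
None
```

I pushed the dibber home, folded the flap over it and tucked the flap's edge under the lip. The job is handed in at about 14.6 s of the 58 s allowed. No verdict was reported, so what follows is from my own measurements.

- **Dibber:** I pushed it with shut fingers until it met the stop with about 9 N. In the last image its butt measures -118 to -120 mm on the holder's y, against -120 mm when home. I took this after the tool had drawn clear.
- **Flap:** I folded it from about 79° to flat with a tilted finger inside the ridge, then slid it by the ridge until it would go no further, at about 10 N. With the tool withdrawn, the ridge centre is at x of about 35.6 mm, which means it is slid about 22 of 22 mm. Its slope is about 0.03 rad on average. Single noisy readings ran from 0.021 to 0.053, all under 0.06. It did not move between two looks about a second apart.
- **Bystanders and robot:** The pot, vase and saucer look unmoved in the pictures. I did not check the tray, bottle, tall pot and brush again at the end, but the arm never worked near them. The wrist force was back at about zero and the robot was touching nothing.

**What disagreed:** The reachable tilt was limited (wrist joint near its limit), so some tilt rows fell short and I folded with 22° instead of the planned 45°. The finger's contact with the dibber and the ridge was also several mm off what I estimated, so I stopped on force and images instead of computed positions.

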